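# Unlock the medicine drawer and open it

## Robot

A 6-joint arm with a two-finger parallel gripper is mounted at the origin on a cart in front of the work surface, level with it; the furniture and walls round the work are solid. World frame = base frame: x ahead of the robot, y to its left, z up, the work surface at z = 0. Lengths are in m, angles in degrees, forces in N, time in s.
With the tool pointing down it reaches from about 0.35 to 0.925 m from the base axis. Payload 6.4 kg.
Tool frame: the origin (TCP) lies at the very end of the fingers, on their centre line; the grasp point (between the pads) lies 19 mm behind it; z points along the fingers, y is the line along which they close (so a half turn about z gives the same grasp; the last joint's range is limited). The gripper opens to 85 mm and grips with 20 to 120 N. Pads are 22 mm wide; open, the fingers measure 114 mm over their backs; the gripper's body (76 mm by 85 mm) begins 54 mm behind the grasp point. The pads swing forward as they close: fully open they stand 13 mm farther back than shut.
Start: joints at [-82.225, 14.043, 89.255, -0, 76.702, -9.975], TCP at [0.198, -0.619, 0.231] pointing down, gripper open.
Joint ranges: [-179.41, 179.41], [-58.25, 129.5], [7.25, 145.43], [-54.29, 234.29], [11.92, 165.04], [-157.13, 157.13]. Speed limits (degrees/s): [147.25, 147.25, 180, 180, 180, 180].

## Interface

Orientations are given as a 3x3 rotation matrix whose columns are the frame's x, y, z axes.
In Python, from workcell import ctrl gives the robot as it stands. Calls block until the motion is done:
- ctrl.move_pose(position, orientation): joint-space move of the TCP to a pose.
- ctrl.move_straight(position, rotation=None, v=0.15, until_force=None): straight line of the TCP; rotation=None keeps the orientation; v is the mean speed in m/s. With until_force (N) it stops when the force on the tool has changed by that much, and returns True; else False.
- ctrl.goto_joints(angles): joint-space move.
- ctrl.move_gripper(opening, newtons=None): finger opening in m; newtons is the grip in N (None keeps the last); returns when the fingers have stopped.
- ctrl.hold(seconds).
- ctrl.inverse_kinematics(position, orientation): joint angles nearest the present ones, or None.
- ctrl.get_image(name): name is "scene" or "side" or "wrist"; returns the picture (400x640x3 uint8, blue, green, red); there is no depth.
- ctrl.camera_model(name): a dict with "mtx" (3x3 intrinsics, pixels), "world_from_camera" (4x4, takes a point from camera to world coordinates). Camera axes: x right, y up, looking along -z (the intrinsics and any distortion apply to the point x, -y, -z); pixel columns grow to the right and rows downward; lengths in m; the calibration is good to about 2 mm. The wrist camera is an equidistant fisheye: a pixel r from the principal point sees the ray r / f radians off the axis. A picture is of the moment at which its call begins: read the wrist's pose just before it. camera_model takes no time and is no camera call; for the wrist camera it gives the pose at the moment of the call.
A pose or a line that the arm cannot do raises ctrl.MotionError and nothing moves.
- ctrl.job_done(): hands the job in; it is judged then, once.
Readings, each from a call of its own:
- ctrl.get_clock(): time.
- ctrl.get_joint_positions(): joint angles.
- ctrl.get_qvel(): joint speeds.
- ctrl.get_tau(): joint torques, N m.
- ctrl.get_eef_pos(): TCP position.
- ctrl.get_ee_rot(): TCP orientation.
- ctrl.get_ft_force(): force on the tool from outside, world axes, zero at the start.
- ctrl.get_moment(): the same for the moment, N m.
- ctrl.get_width(): finger opening in m.
- ctrl.get_finger_force(): force on a finger pad.
Only numpy, scipy, OpenCV 4.12 (cv2) and the standard library are available. Lean on these libraries where they do the work, as an engineer would, in place of code of your own. Each camera call takes 0.05 s, during which the arm holds its last target. There are 200 camera calls.

## Task

The small white medicine safe on the counter is locked. Take the blue key from its wooden block, push it fully into the lock on top of the safe and turn it clockwise to its stop, so that the drawer springs out a little; then turn the key back home, draw it out and stand it back in its slot in the block. Leave the drawer pulled out as far as it goes (it has no handle: hook it from behind its front panel), and the mug and the sugar pot where they stand.

Things in the scene. Friction and masses are not known exactly. Their poses are not given: they have to be found in the camera images.
- key: Steel key with a flat round blue bow, 62 mm long, 45 g, upright in the block's slot, bow up. Origin: centre of its lower end; z up to the bow. Bit: 24 mm wide (x), 4 mm thick (y), z = 0 to 12 mm; shank 5 mm in diameter; shoulder 20 x 14 mm at z = 24 to 29 mm, rests on what the key is pushed into. Half a turn about z makes no difference: it works either way round.
- key_bow (a point): Grip point of the key, 46 mm above its tip; axes as the key's. The bow is a disc 34 mm across (in x and z), 10 mm thick (y), in the plane of the bit, from 28 to 62 mm above the tip. Grip it across its thickness with the fingers pointing down; from 2 mm lower to 4 mm higher is as good.
- med_safe: White steel medicine safe, 200 mm wide (y), 200 mm deep (x), top at 94 mm, fixed to the counter. Origin: centre of its underside; its drawer front, with a green cross, looks along -x, towards the robot; z up. On its top, centred at x = -40 mm, lies a square steel lock plate, 46 x 46 x 6 mm.
- keyhole (a point): Centre of the keyhole, in the lock plate's upper face, 100 mm above the counter; axes as the safe's. A straight slot, 27 mm long (x), 7 mm wide (y), through plate and plug. The key goes straight down, bit along the slot, until its shoulder rests on the plate, its origin 24 mm below here. Turned, it is caught by its bit: it comes out only at home. Dots: red = home, green = open.
- lock (a joint): Turn of the lock plug, rad: 0 home (slot along the safe's x), grows clockwise seen from above to a hard stop at 1.57. The bit has about 0.12 rad of play in the plug either way and the plug stays where it is left (friction 0.03 Nm): turn the key 0.12 rad past the angle wanted, at both ends. Beyond about 0.9 rad the cam frees the drawer.
- drawer (a joint): Opening of the drawer, m: 0 shut, slides along the safe's -x to a stop at 0.12. The lock's cam holds it shut; freed, a spring pushes it out to about 0.045, where it stays (friction 2 N, more at speed: 15 N per m/s). It has no handle. From there it can be pulled on with the lock at home.
- drawer_lip (a point): Middle of the rear upper edge of the drawer's front panel, 91 mm above the counter; moves with the drawer; axes as the safe's. The panel (16 mm thick, 198 mm wide) lies on the -x side. Sprung out, a gap of about 45 mm opens on the +x side, up to the safe's top. Fingertips can go 25 mm down into it (nothing there is higher than 62 mm) and pull the panel along -x.
- key_block: Wooden key block, 110 x 70 x 36 mm (x, y, z), fixed to the counter, left or right of the safe. Origin: centre of its underside. Key slot at x = -25 mm; shallow dish with a cork (up to 50 mm above the counter) at x = +27 mm.
- block_slot (a point): Centre of the mouth of the key's slot, in the block's upper face, 36 mm above the counter; axes as the block's. Slot: 30 mm long (x), 10 mm wide (y), 32 mm deep. The key stands in it with its bit along x, its shoulder on the upper face and its origin 24 mm below this point.
- mug: White china mug with dark dots and a handle, 82 mm across, 91 mm high, loose. Origin: centre of its underside. Leave it alone.
- sugar_pot: Round speckled stoneware sugar pot with a lid, 68 mm across, 77 mm high, loose, behind the safe's left. Origin: centre of its underside. Leave it alone.
Not all that is in view belongs to the job. Of the things like the key, leave any that is yellow; of the rest the smaller one is meant.

How it is judged:
By the outcome, as a careful person would: the job done as asked, in the order asked, and still so for the second after the job is handed in, with the robot touching nothing.
It also fails if it takes over 72 s, if anything falls off the work surface, if the arm or the gripper's body presses on something with over 40 N, if the wrist force passes 120 N, or if a joint passes its speed limit or range.

## Working session

There is one attempt and no reset: what is moved stays moved. The work goes in short steps, each a Python script; the robot and the scene stay as the last script left them, time stands still between calls to the robot, and variables do not carry over. Pictures are saved under pics/ and viewed, at most 10 in all, crops included, and the job is handed in when it is done.

```bash
mkdir -p pics; ls
python3 - <<'E'
from workcell import ctrl
import cv2,numpy as np
for n in("scene","side","wrist"):
    m=ctrl.camera_model(n);im=ctrl.get_image(n);cv2.imwrite(f"pics/{n}0.png",im)
    print(n,{k:np.round(v,4).tolist() if not isinstance(v,str) else v for k,v in m.items()})
E
python3 -c "
import cv2,numpy as np
a=cv2.imread('pics/scene0.png');b=cv2.imread('pics/side0.png')
"
```

```text
pics
scene {'mtx': [[370.2952, 0.0, 323.0217], [0.0, 370.2952, 195.3846], [0.0, 0.0, 1.0]], 'world_from_camera': [[0.6913, 0.3284, -0.6436, 0.0745], [-0.7224, 0.3312, -0.607, -0.4748], [0.0138, 0.8846, 0.4662, 0.4637], [0.0, 0.0, 0.0, 1.0]]}
side {'mtx': [[512.7875, 0.0, 317.598], [0.0, 512.7875, 200.554], [0.0, 0.0, 1.0]], 'world_from_camera': [[-0.9999, 0.0016, -0.0155, 0.5818], [-0.0133, -0.6107, 0.7917, 0.9315], [-0.0082, 0.7919, 0.6107, 0.8066], [0.0, 0.0, 0.0, 1.0]]}
wrist {'mtx': [[309.7069, 0.0, 318.1492], [0.0, 309.7069, 199.7061], [0.0, 0.0, 1.0]], 'world_from_camera': [[0.3055, 0.9109, 0.2774, 0.2684], [-0.9522, 0.2926, 0.0877, -0.5954], [-0.0013, -0.291, 0.9567, 0.373], [0.0, 0.0, 0.0, 1.0]]}
```

View pics/scene0.png

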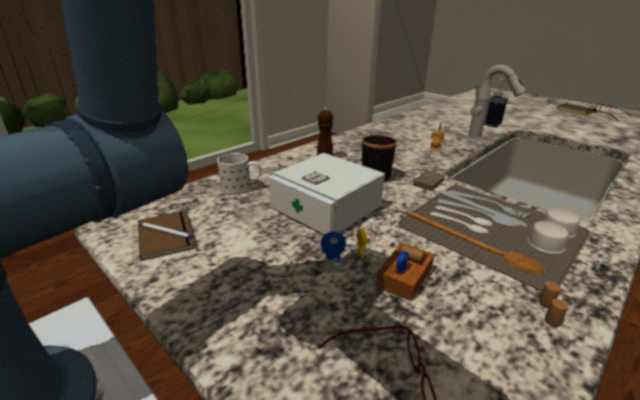

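View pics/side0.png

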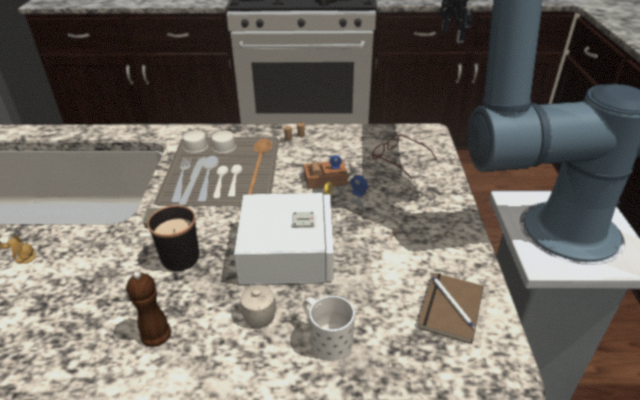

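The scene picture shows the safe near (327,190), with its lock plate at (316,177). There are three key-like things. The blue bow in the wooden block is at (402,262), a larger blue bow stands on the counter at (333,245), and a yellow one is at (362,240). The one in the block fits: it is blue, the smaller of the two, and stands in the slot. I'll confirm this in a crop and measure it.

```bash
cat > h.py <<'E'
import cv2,numpy as np
def ray(m,px,fish=False):
    K=m["mtx"];T=np.array(m["world_from_camera"])
    p=(np.array(px,float)-[K[0][2],K[1][2]])/[K[0][0],K[1][1]]
    if fish:
        t=np.linalg.norm(p);d=np.array([*(p/max(t,1e-9)*np.sin(t)),np.cos(t)])
    else: d=np.array([p[0],p[1],1.])
    d=T[:3,:3]@(d*[1,-1,-1]);return T[:3,3],d/np.linalg.norm(d)
def onz(m,px,z,fish=False):
    o,d=ray(m,px,fish);return o+d*(z-o[2])/d[2]
def tri(*rays):
    A=sum(np.eye(3)-np.outer(d,d) for o,d in rays);b=sum((np.eye(3)-np.outer(d,d))@o for o,d in rays)
    return np.linalg.solve(A,b)
def blobs(im,lo,hi,amin=30):
    k=cv2.inRange(cv2.cvtColor(im,cv2.COLOR_BGR2HSV),np.array(lo),np.array(hi))
    n,l,s,c=cv2.connectedComponentsWithStats(k)
    return [(s[i].tolist(),c[i].round(1).tolist()) for i in range(1,n) if s[i][4]>=amin],l
def down(yaw): # tool z down, tool y at angle yaw (deg) in the world
    a=np.radians(yaw);y=np.array([np.cos(a),np.sin(a),0]);z=np.array([0,0,-1.]);return np.c_[np.cross(y,z),y,z]
E
python3 - <<'E'
from workcell import ctrl
from h import *
I={n:cv2.imread(f"pics/{n}0.png") for n in("scene","side")};M={n:ctrl.camera_model(n) for n in I}
B={}
for n in I:
    b,_=blobs(I[n],(105,120,50),(130,255,255),25);B[n]=[x for x in b if x[0][1]>100];print(n,B[n])
for a in B["scene"]:
    for b in B["side"]:
        r1,r2=ray(M["scene"],a[1]),ray(M["side"],b[1]);p=tri(r1,r2)
        e=max(np.linalg.norm(np.cross(p-o,d)) for o,d in(r1,r2));print(a[1],b[1],p.round(3),e.round(4))
print("lock",onz(M["scene"],(316,177),.1),onz(M["side"],(303,219),.1))
print("safe corners side",[onz(M["side"],p,.094).round(3).tolist() for p in((243,196),(328,197),(330,258),(239,256))])
print("block side",onz(M["side"],(325,172),.036))
c1=cv2.resize(I["scene"][215:315,290:450],(800,500),interpolation=cv2.INTER_CUBIC)
cv2.imwrite("pics/crop1.png",c1)
c1=cv2.resize(I["side"][145:275,220:390],(782,598),interpolation=cv2.INTER_CUBIC)
cv2.imwrite("pics/crop2.png",c1)
E
```

```text
scene [([324, 232, 20, 11, 95], [335.0, 235.6]), ([331, 253, 9, 6, 27], [335.9, 256.0]), ([397, 252, 10, 20, 129], [401.3, 260.8])]
side [([331, 156, 9, 12, 43], [334.5, 162.9]), ([357, 177, 9, 10, 33], [361.9, 181.0])]
[335.0, 235.6] [334.5, 162.9] [ 0.534 -0.11   0.094] 0.0332
[335.0, 235.6] [361.9, 181.0] [ 0.498 -0.099  0.078] 0.007
[335.9, 256.0] [334.5, 162.9] [ 0.525 -0.133  0.072] 0.0436
[335.9, 256.0] [361.9, 181.0] [ 0.488 -0.122  0.055] 0.0024
[401.3, 260.8] [334.5, 162.9] [ 0.559 -0.212  0.052] 0.001
[401.3, 260.8] [361.9, 181.0] [ 0.516 -0.199  0.039] 0.0438
lock [0.63117592 0.07358743 0.1       ] [0.63036301 0.08060484 0.1       ]
safe corners side [[0.772, -0.009, 0.094], [0.576, -0.006, 0.094], [0.573, 0.194, 0.094], [0.755, 0.19, 0.094]]
block side [ 0.58338546 -0.19163682  0.036     ]
```

View pics/crop1.png

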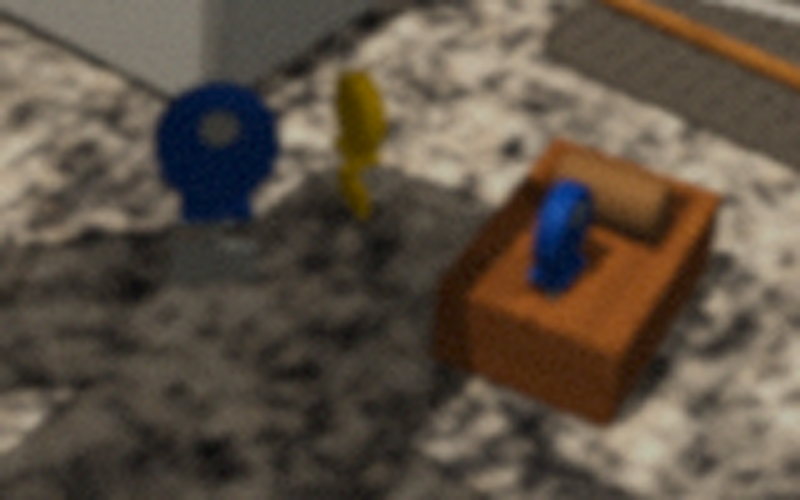

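The crop confirms it: the small blue key stands in the block, while the big blue one and the yellow one stand on the counter. Next I'll take wrist views over the block and the lock.

Run:
```python
from workcell import ctrl
from h import *
import json
R=ctrl.get_ee_rot();print(np.round(R,2).tolist());M=ctrl.camera_model("wrist");T=np.array(M["world_from_camera"])
print("cam in tool",np.round(np.array(R).T@(T[:3,3]-ctrl.get_eef_pos()),3))
s=1 if np.array(R)[0,0]>0 else -1
yaw=-90 if s>0 else 90
for i,(p) in enumerate([(.52,-.20,.21),(.59,.07,.23)]):
    ctrl.move_pose(p,down(yaw));ctrl.hold(.2)
    m=ctrl.camera_model("wrist");im=ctrl.get_image("wrist");cv2.imwrite(f"pics/w{i+1}.png",im)
    json.dump({k:np.array(v).tolist() for k,v in m.items() if k in("mtx","world_from_camera")},open(f"w{i+1}.json","w"))
    print(ctrl.get_clock(),np.round(ctrl.get_joint_positions(),1),np.round(ctrl.get_eef_pos(),4),np.round(ctrl.get_ft_force(),2))
```

```text
[[0.95, 0.3, -0.0], [0.3, -0.95, 0.0], [0.0, -0.0, -1.0]]
cam in tool [ 0.074 -0.001 -0.143]
2.3167 [-32.8   2.8 104.1  -0.   73.1  57.3] [ 0.5199 -0.2005  0.21  ] [ 0.05 -0.34  0.4 ]
3.65 [-4.3  6.7 97.8 -0.  75.5 85.8] [0.59   0.0689 0.2299] [0.3  0.13 0.71]
```

View pics/w1.png

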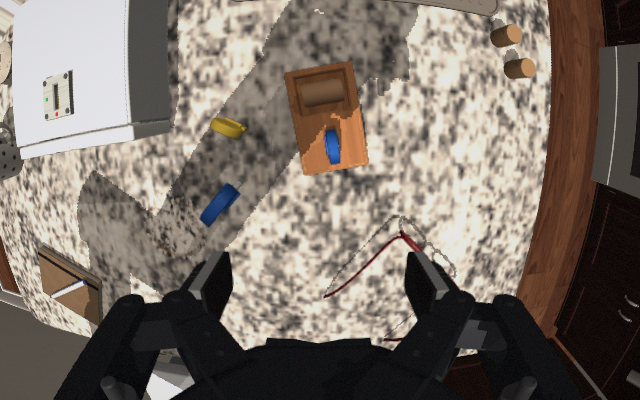

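View pics/w2.png

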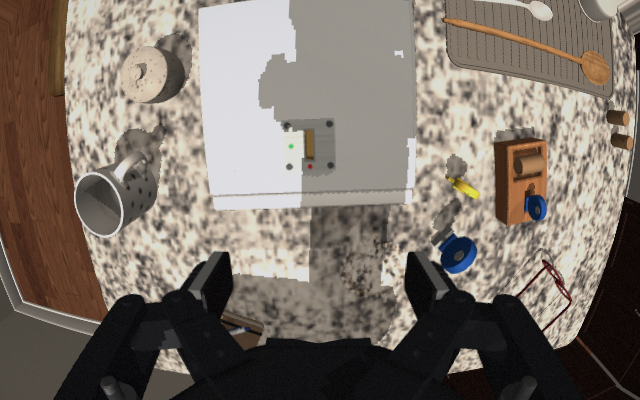

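In w1 the key bow is at (333,146) in the block, whose outline corners are (285,73), (352,62), (368,163) and (303,174). In w2 the keyhole slot is at (310,144), the red dot at (310,166), the green dot at (291,146), and the plate screws run from (287,125) to (330,166). I'll measure these with masks.

Run:
```python
from h import *
import json
M=[json.load(open(f"w{i}.json")) for i in(1,2)];I=[cv2.imread(f"pics/w{i}.png") for i in(1,2)]
# rectify fisheye to plane z at 0.5mm/px over a window centred (cx,cy)
def ortho(k,cx,cy,z,w,s=.0005):
    n=int(w/s);T=np.array(M[k]["world_from_camera"]);K=np.array(M[k]["mtx"])
    j,i=np.meshgrid(np.arange(n),np.arange(n))
    P=np.stack([cx+w/2-i*s,cy+w/2-j*s,0*i+z],-1)
    d=(P-T[:3,3])@T[:3,:3]*[1,-1,-1];r=np.hypot(d[...,0],d[...,1]);t=np.arctan2(r,d[...,2])/r
    return cv2.remap(I[k],(K[0,2]+K[0,0]*t*d[...,0]).astype('f4'),(K[1,2]+K[1,1]*t*d[...,1]).astype('f4'),1)
def w(c,cx,cy,wd,s=.0005): return np.array([cx+wd/2-c[1]*s,cy+wd/2-c[0]*s])
out=[]
a=ortho(0,.575,-.2,.036,.16)
h=cv2.cvtColor(a,cv2.COLOR_BGR2HSV);k=cv2.inRange(h,np.array((3,120,60)),np.array((22,255,255)))|cv2.inRange(h,np.array((105,120,50)),np.array((130,255,255)))
k=cv2.morphologyEx(k,cv2.MORPH_CLOSE,np.ones((9,9)));k=cv2.morphologyEx(k,cv2.MORPH_OPEN,np.ones((9,9)))
c=max(cv2.findContours(k,0,1)[0],key=cv2.contourArea);r=cv2.minAreaRect(c)
print("block",w(r[0],.575,-.2,.16),np.array(r[1])*.5,r[2],[w(p,.575,-.2,.16).round(4).tolist() for p in cv2.boxPoints(r)])
cv2.drawContours(a,[cv2.boxPoints(r).astype(int)],0,(0,255,0),1)
a2=ortho(0,.575,-.2,.062,.16);h=cv2.cvtColor(a2,cv2.COLOR_BGR2HSV)
k=cv2.inRange(h,np.array((105,120,50)),np.array((130,255,255)));k=cv2.morphologyEx(k,cv2.MORPH_OPEN,np.ones((5,5)))
c=max(cv2.findContours(k,0,1)[0],key=cv2.contourArea);r=cv2.minAreaRect(c);bp=cv2.boxPoints(r)
print("bow z.062",w(r[0],.575,-.2,.16),np.array(r[1])*.5,r[2],[w(p,.575,-.2,.16).round(4).tolist() for p in bp])
b,l=blobs(I[0],(105,120,50),(130,255,255),30);print([x for x in b if x[1][1]<250])
# lock
cx,cy,wd=.63,.078,.08
L=ortho(1,cx,cy,.1,wd,.00025);h=cv2.cvtColor(L,cv2.COLOR_BGR2HSV)
for nm,lo,hi in(("slot",(12,120,40),(30,255,255)),("red",(0,120,80),(8,255,255)),("green",(45,100,80),(85,255,255)),("dark",(0,0,0),(180,120,75))):
    b,l=blobs(L,lo,hi,40)
    for s,c in b:
        q=cv2.minAreaRect(np.argwhere(l==[i for i in range(1,l.max()+1) if (l==i).sum()==s[4]][0])[:,::-1].astype('f4').copy())
        print(nm,w(c,cx,cy,wd,.00025).round(4),w(q[0],cx,cy,wd,.00025).round(4),np.array(q[1])*.25,round(q[2],1))
# safe top edges
S=ortho(1,.68,.09,.094,.26)
v=np.hstack([cv2.resize(np.hstack([a]),(280,280)),cv2.resize(L,(280,280),interpolation=0)])
v=np.vstack([v,cv2.resize(np.hstack([S,cv2.resize(a2,(520,520))]),(560,280))]);cv2.imwrite("pics/rect.png",v)
```

```text
block [ 0.58338865 -0.20930263] [109.16957092  69.37201691] 79.64094543457031 [[0.6308000087738037, -0.16539999842643738], [0.6432999968528748, -0.23360000550746918], [0.5358999967575073, -0.2531999945640564], [0.5235000252723694, -0.1850000023841858]]
bow z.062 [ 0.557644 -0.213292] [31.84161186 11.98532486] 79.69515228271484 [[0.5722000002861023, -0.2045000046491623], [0.574400007724762, -0.21629999577999115], [0.5430999994277954, -0.22200000286102295], [0.5408999919891357, -0.2101999968290329]]
[([325, 130, 15, 34, 381], [332.2, 146.0]), ([200, 184, 39, 42, 704], [219.2, 203.6])]
slot [0.6318 0.0774] [0.6318 0.0774] [25.21100044  5.95502615] 88.1
red [0.6123 0.0769] [0.6122 0.0769] [3.71231031 3.71231031] 45.0
green [0.6306 0.0935] [0.6305 0.0935] [3.01869154 3.35410166] 63.4
dark [0.6503 0.0597] [0.6502 0.0596] [5.   5.25] 90.0
dark [0.6495 0.0972] [0.6495 0.0972] [4.03603601 5.12912941] 42.3
dark [0.6193 0.0747] [0.6193 0.0747] [1.56349695 2.78249454] 58.0
dark [0.6134 0.0585] [0.6134 0.0585] [5.12095213 4.89116526] 66.8
```

View pics/rect.png

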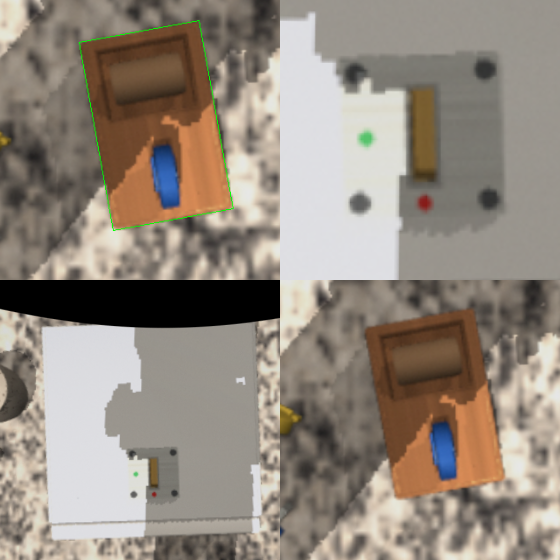

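Measured: slot in the block at (0.558,-0.2136) with yaw 10.4°, keyhole at (0.6317,0.0776) with yaw 1.8°. I'll grip with the tool yaw half-turned so joint 6 has room for the clockwise turn.

```bash
cat >> h.py <<'E'
KB=np.array([.5584,-.2136]);YB=100.36
KL=np.array([.6317,.0776]);YL=91.8
P=lambda xy,z:[float(xy[0]),float(xy[1]),float(z)]
E
python3 - <<'E'
from workcell import ctrl
from h import *
def st(s): print(s,round(ctrl.get_clock(),2),np.round(ctrl.get_eef_pos(),4),"w",round(ctrl.get_width(),4),"F",np.round(ctrl.get_ft_force(),1),"M",np.round(ctrl.get_moment(),2))
ctrl.move_pose(P(KB,.15),down(YB));ctrl.move_gripper(.045,40)
ctrl.move_straight(P(KB,.042),v=.12,until_force=8);st("at key")
ctrl.move_gripper(0,60);st("grip")
ctrl.move_straight(P(KB,.16),v=.12);st("up")
ctrl.move_pose(P(KL,.16),down(YL));ctrl.hold(.2);st("hover")
m=ctrl.camera_model("wrist");cv2.imwrite("pics/w3.png",ctrl.get_image("wrist"));cv2.imwrite("pics/s3.png",ctrl.get_image("scene"))
ctrl.move_straight(P(KL,.135),v=.08)
print(ctrl.move_straight(P(KL,.106),v=.03,until_force=8));st("ins")
E
```

```text
at key 8.35 [ 0.5591 -0.214   0.043 ] w 0.0454 F [0.7 0.3 0.5] M [ 0.    0.01 -0.02]
grip 8.76 [ 0.5589 -0.2139  0.0428] w 0.0088 F [-1.7  1.1  3.8] M [ 0.07  0.16 -0.01]
up 9.89 [ 0.5578 -0.2132  0.1588] w 0.0091 F [ 0.   0.1 -1.9] M [-0.03 -0.03  0.07]
hover 11.24 [0.6318 0.0763 0.16  ] w 0.0089 F [ 0.3  0.6 -1.8] M [-0.03 -0.03  0.  ]
True
ins 12.75 [0.6317 0.0776 0.1068] w 0.009 F [-1.1  0.4  3.1] M [-0.02  0.07  0.01]
```

The key seated at exactly the expected height. Now I'll turn it clockwise.

Run:
```python
from workcell import ctrl
from h import *
def st(s): print(s,round(ctrl.get_clock(),2),np.round(ctrl.get_eef_pos(),4),"yaw",round(float(np.degrees(np.arctan2(*np.array(ctrl.get_ee_rot())[1::-1,1]))),1),"F",np.round(ctrl.get_ft_force(),1),"M",np.round(ctrl.get_moment(),2))
for a in(20,40,60,80,90,95,98,100):
    ctrl.move_straight(P(KL,.1068),down(YL-a));st(a)
    if abs(ctrl.get_moment()[2])>.6: print("stop");break
ctrl.hold(.2);st("end")
cv2.imwrite("pics/s4.png",ctrl.get_image("scene"));cv2.imwrite("pics/side4.png",ctrl.get_image("side"))
a=np.vstack([cv2.resize(cv2.imread("pics/s4.png")[130:250,250:410],(640,480))[:300],cv2.resize(cv2.imread("pics/side4.png")[170:290,230:390],(640,480))[:300]])
cv2.imwrite("pics/c4.png",a)
```

```text
20 13.25 [0.6317 0.077  0.1068] yaw 71.9 F [-0.  -3.5  2.6] M [-0.68  0.11  0.02]
40 13.75 [0.6319 0.0773 0.1069] yaw 51.9 F [-0.6 -3.8  2.4] M [-0.65 -0.08 -0.  ]
60 14.25 [0.6316 0.077  0.1069] yaw 31.9 F [-0.7 -5.6  3. ] M [-0.97  0.17 -0.03]
80 14.75 [0.6316 0.0769 0.1069] yaw 11.9 F [-1.5 -4.8  2. ] M [-0.98  0.14 -0.  ]
90 15.07 [0.6316 0.0769 0.1069] yaw 1.9 F [-1.  -5.4  2.9] M [-0.97  0.16  0.03]
95 15.32 [0.6316 0.0769 0.1069] yaw -3.1 F [-0.5 -6.   1.5] M [-0.95  0.15 -0.03]
98 15.57 [0.6316 0.0769 0.1069] yaw -6.1 F [-1.4 -5.2  2.7] M [-1.    0.18  0.03]
100 15.82 [0.6315 0.0769 0.1069] yaw -8.0 F [-1.6 -5.2  2.5] M [-0.99  0.21  0.32]
end 16.02 [0.6315 0.0769 0.1069] yaw -8.0 F [-1.  -6.5  2.1] M [-0.96  0.21  0.33]
```

View pics/c4.png

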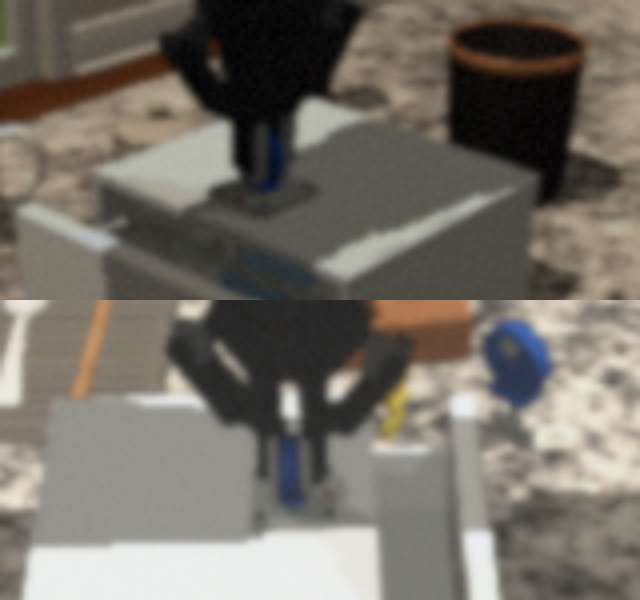

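The drawer has sprung out and the moment rose at the stop. Now I'll turn the key home, draw it out and return it to the block.

Run:
```python
from workcell import ctrl
from h import *
def st(s): print(s,round(ctrl.get_clock(),2),np.round(ctrl.get_eef_pos(),4),"w",round(ctrl.get_width(),4),"F",np.round(ctrl.get_ft_force(),1),"M",np.round(ctrl.get_moment(),2))
for a in(60,20,0,-4,-6,-7,-8,-9):
    ctrl.move_straight(P(KL,.1068),down(YL-a));st(a)
    if abs(ctrl.get_moment()[2])>.25: print("stop");break
ctrl.move_straight(P(KL,.1068),down(YL));st("home")
print(ctrl.move_straight(P(KL,.16),v=.08,until_force=15));st("up")
```

```text
60 16.98 [0.6321 0.077  0.1069] w 0.0087 F [ 0.5 -4.7  0.9] M [-0.9  -0.14  0.03]
20 17.82 [0.6319 0.0775 0.1069] w 0.0094 F [ 1.9 -3.8  1.3] M [-0.69 -0.19 -0.01]
0 18.32 [0.6318 0.0776 0.1069] w 0.0093 F [ 1.  -4.   1.2] M [-0.71 -0.17 -0.02]
-4 18.57 [0.6318 0.0776 0.1068] w 0.0091 F [ 1.1 -3.1  1.4] M [-0.65 -0.23 -0.01]
-6 18.82 [0.6318 0.0777 0.1069] w 0.009 F [ 1.3 -3.1  1.4] M [-0.55 -0.24  0.01]
-7 19.07 [0.6318 0.0777 0.1069] w 0.0091 F [ 1.1 -2.4  1.5] M [-0.57 -0.18 -0.03]
-8 19.32 [0.6318 0.0775 0.1069] w 0.0092 F [ 1.6 -3.9  2.9] M [-0.64 -0.28 -0.1 ]
-9 19.57 [0.6318 0.0775 0.1069] w 0.0088 F [ 2.3 -3.8  2.3] M [-0.76 -0.27 -0.12]
home 19.88 [0.6317 0.0781 0.1069] w 0.0087 F [ 1.2 -0.5  2.9] M [-0.2  -0.22 -0.  ]
False
up 20.7 [0.6311 0.0777 0.1593] w 0.0088 F [ 0.7  0.1 -0.5] M [-0.01  0.02  0.07]
```

Run:
```python
from workcell import ctrl
from h import *
def st(s): print(s,round(ctrl.get_clock(),2),np.round(ctrl.get_eef_pos(),4),"w",round(ctrl.get_width(),4),"F",np.round(ctrl.get_ft_force(),1),"M",np.round(ctrl.get_moment(),2))
kb=(.5588,-.2138)
ctrl.move_pose(P(kb,.16),down(YB));ctrl.hold(.2);st("hover")
ctrl.move_straight(P(kb,.075),v=.08)
print(ctrl.move_straight(P(kb,.0425),v=.03,until_force=6));st("ins")
z=ctrl.get_eef_pos()[2]
if z<.0445:
    ctrl.move_gripper(.03);st("open");ctrl.hold(.1)
    ctrl.move_straight(P(kb,.16),v=.15);st("up")
    ctrl.move_pose(P((.45,-.10),.2),down(91.8));ctrl.hold(.2)
    cv2.imwrite("pics/w5.png",ctrl.get_image("wrist"));cv2.imwrite("pics/s5.png",ctrl.get_image("scene"));cv2.imwrite("pics/side5.png",ctrl.get_image("side"))
    a=np.hstack([cv2.resize(cv2.imread("pics/s5.png")[150:310,250:450],(400,320)),cv2.resize(cv2.imread("pics/side5.png")[140:300,220:420],(400,320))])
    cv2.imwrite("pics/c5.png",a);st("look")
```

```text
hover 22.05 [ 0.5592 -0.2127  0.1599] w 0.0087 F [ 0.4 -0.  -0.4] M [0.04 0.03 0.02]
True
ins 24.31 [ 0.5585 -0.2136  0.0428] w 0.009 F [-0.7  0.4  4.5] M [-0.02  0.09  0.02]
open 24.64 [ 0.5575 -0.213   0.0413] w 0.0301 F [ 0.3 -0.9 -0.5] M [ 0.   -0.03 -0.04]
up 25.68 [ 0.5581 -0.2134  0.1587] w 0.0301 F [-0.1 -0.6 -0.6] M [ 0.03 -0.05 -0.03]
look 26.73 [ 0.4503 -0.1005  0.1997] w 0.0299 F [-1.   0.4 -0.1] M [ 0.05 -0.01 -0.01]
```

View pics/c5.png

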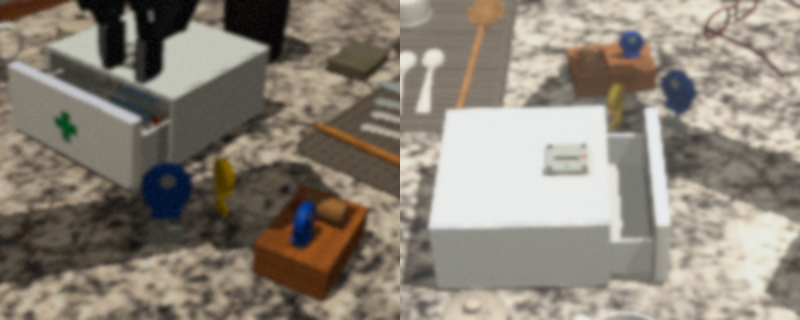

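The key stands in the block, the lock slot is home, and the drawer is out about 45 mm. I'll measure the gap and then hook the panel.

Run:
```python
from workcell import ctrl
from h import *
def st(s): print(s,round(ctrl.get_clock(),2),np.round(ctrl.get_eef_pos(),4),"w",round(ctrl.get_width(),4),"F",np.round(ctrl.get_ft_force(),1),"M",np.round(ctrl.get_moment(),2))
m=ctrl.camera_model("side")
g=[onz(m,p,z) for p,z in(((325.5,235),.094),((345.5,235),.091),((352.5,235),.091))];print(np.round(g,3).tolist())
u=np.array([np.cos(np.radians(1.8)),np.sin(np.radians(1.8))]);C=KL+.04*u
x=(g[0][0]+g[1][0])/2
s=(x-C[0])/u[0];print("s",s)
if -.14<s<-.09:
    ctrl.move_gripper(0,30)
    p=C+s*u
    ctrl.move_pose(P(p,.15),down(YL));print(ctrl.move_straight(P(p,.073),v=.08,until_force=6));st("in gap")
    if ctrl.get_eef_pos()[2]<.076:
        print(ctrl.move_straight(P(C+(s-.11)*u,.073),v=.05,until_force=14));st("pulled")
```

```text
[[0.582, 0.126, 0.094], [0.54, 0.122, 0.091], [0.525, 0.122, 0.091]]
s -0.1109547460560619
False
in gap 29.1 [0.5614 0.0754 0.0737] w 0.0001 F [-0.6 -0.  -0.2] M [0.01 0.02 0.06]
True
pulled 30.62 [0.4783 0.0726 0.0734] w -0.0002 F [ 1.8  0.9 -0.2] M [ 0.08 -0.3   0.03]
```

Run:
```python
from workcell import ctrl
from h import *
def st(s): print(s,round(ctrl.get_clock(),2),np.round(ctrl.get_eef_pos(),4),"F",np.round(ctrl.get_ft_force(),1),"M",np.round(ctrl.get_moment(),2))
u=np.array([np.cos(np.radians(1.8)),np.sin(np.radians(1.8))])
e=np.array(ctrl.get_eef_pos())[:2]
print(ctrl.move_straight(P(e-.02*u,.073),v=.02,until_force=20));st("again")
e=np.array(ctrl.get_eef_pos())[:2]
ctrl.move_straight(P(e+.012*u,.073),v=.04);st("back")
ctrl.move_straight(P(e+.012*u,.2),v=.12);ctrl.move_pose([.35,-.25,.28],down(YL));st("clear")
for n in("scene","side"):cv2.imwrite(f"pics/{n}6.png",ctrl.get_image(n))
cv2.imwrite("pics/c6.png",np.hstack([cv2.resize(cv2.imread("pics/scene6.png")[130:330,190:450],(400,308)),cv2.resize(cv2.imread("pics/side6.png")[140:356,200:480],(400,308))]))
```

```text
True
again 31.05 [0.4785 0.0724 0.0737] F [2.5 0.1 0.9] M [ 0.02 -0.25  0.01]
back 31.49 [0.4903 0.0728 0.0727] F [0.2 0.3 0.2] M [ 0.04 -0.02  0.03]
clear 34.05 [ 0.3503 -0.2494  0.2795] F [ 0.5  0.1 -0.5] M [-0.03 -0.01  0.05]
```

View pics/c6.png

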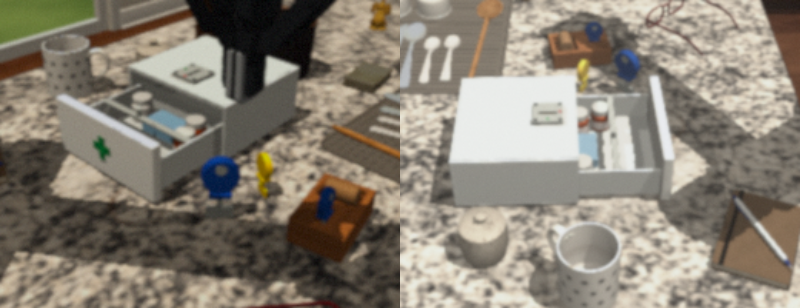

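The drawer is out to its stop (a 20 N pull did not move it further). The key is upright in the block, and the mug, sugar pot and decoy keys look undisturbed.

```bash
python3 -c "
from workcell import ctrl
print(ctrl.job_done())"
```

```text
the job is handed in; nothing more can be done
None
```

I handed the job in at about 34 s: the safe was unlocked, the key is back upright in its slot in the block, the drawer is pulled out to its stop, and the mug and sugar pot were not touched.

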